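Sprung punch held square on the marked foil

ROBOT

A 6-joint arm with a two-finger parallel gripper is mounted at the origin on the work surface; the furniture and walls round the work are solid. World frame = base frame: x ahead of the robot, y to its left, z up, the work surface at z = 0. Lengths are in m, angles in rad, forces in N, time in s.
With the tool pointing down it reaches from about 0.4 to 0.825 m from the base axis. Payload 7 kg.
Tool frame: the origin (TCP) lies on the centre line of the jaws, within the pads' length; the fingertips stand 22 mm ahead of it and the grasp point (between the pads) lies 3 mm ahead of it; z points along the fingers, y is the line along which they close (so a half turn about z gives the same grasp; the last joint's range is limited). The gripper opens to 85 mm and grips with 20 to 120 N. Pads are 22 mm wide; open, the fingers measure 114 mm over their backs; the gripper's body (76 mm by 85 mm) begins 54 mm behind the grasp point. The pads swing forward as they close: fully open they stand 13 mm farther back than shut.
Start: joints at [1.392, 0.359, 0.012, 0, -1.224, -0.288], TCP at [0.304, 0.603, 0.253] pointing down, gripper open.
Joint ranges: [-3.07, 3.07], [-1.43, 2.12], [-1.02, 1.25], [-3.03, 1.67], [-3.05, -0], [-3.03, 3.03]. Speed limits (rad/s): [2.39, 2.39, 3.01, 3.14, 3.14, 3.14].

INTERFACE

Orientations are given as a unit quaternion [w, x, y, z].
In Python, from rig import env, telemetry, snapshot gives the robot as it stands (env), with the cameras as plain functions and the readings (telemetry).
- The arm moves only by the shell command python3 inch.py [FORCE], which reads ROWS from standard input. ROWS is a JSON list of rows, 1 to 12 of them, each written [opening, [dx, dy, dz], [rx, ry, rz]]: the finger opening in m, then dx, dy, dz in shares of the most that a row can go, 1 being 50 mm, then a rotation vector rx, ry, rz in fractions of the full range, 1 being pi rad; each row shifts and turns the commanded pose from where the row before left it, along the tool's axes as they then stand; what a row does not reach is not made up. A row lasts 1/10 s, in which the tool goes at most 0.05 m and 0.15 rad, less where a joint would pass 70% of its speed; a pose out of reach is approached as far as the arm can. The fingers move at their own pace and stop on an object; FORCE is the grip in N (left out, the last holds). Time passes only in rows, so rows that do not move let the fingers close. It prints the time, the measured TCP pose, the force, the opening and the grip force at its end. No shift or turn number may pass 1 either way. Input that does not fit is refused with a message, and nothing moves.
- telemetry.get_obs(): the state, without advancing time (a new reading comes with each control period).
- snapshot(name): name is "scene" or "top"; returns a dict with "pixels" (420x560x3 uint8, red, green, blue), "K" (3x3 intrinsics, pixels), "k1" (the pictures are not rectified: a ray, as slopes to the right and down, at radius r is drawn at 1 + k1 r^2 times it, then the intrinsics apply), "camera_from_world" (4x4, takes a point from world to camera coordinates). Camera axes: x right, y up, looking along -z (the intrinsics and any distortion apply to the point x, -y, -z); pixel columns grow to the right and rows downward; lengths in m; the calibration is good to about 2 mm. A picture is of the moment at which its call begins. There is no depth.
- env.hand_in(): hands the job in; it is judged then, once.
The state is a dict: "t": time; "qpos": joint angles; "joint_vel": joint speeds; "effort": joint torques, N m; "tcp_pos": TCP position; "ee_rot": TCP orientation; "wrist_force": force on the tool from outside, world axes, zero at the start; "moment": the same for the moment, N m; "opening": finger opening in m; "grip_force": force on a finger pad.
Only numpy, scipy, OpenCV 4.12 (cv2) and the standard library are available. Lean on these libraries where they do the work, as an engineer would, in place of code of your own. Each camera call takes 0.05 s, during which the arm holds its last target. There are 200 camera calls.

TASK

Take the round tin off the foil on the sloped board and stand it upright on the bare tabletop. Then lift the sprung punch out of its wooden holder and press its steel nose lightly on the foil inside the inked ring, with the punch square to the sloping board and the nose pushed about half-way in, never right home. Finish while still holding it there: do not let go or put it back, and leave the picture frame, the wooden burnisher and the small tape roll where they are.

Things in the scene. Friction and masses are not known exactly. Their poses are not given: they have to be found in the camera images.
- board: fixed rigid plywood and cork board, 150 mm (x) by 170 mm (y), 14 mm thick, on a low stand, sloping 0.28 rad, low edge towards the robot; turned about the vertical up to 0.35 rad. Origin: centre of its top face, 39 mm over the table. z square to the face, upwards; x up the slope, away from the robot; y level, to the left. A 78 x 76 mm gold foil tile, 5 mm thick, is fixed on its middle
- mark (a point): centre of the inked dark ring (14 mm inside, 18 mm outside diameter) on the foil tile's top face, 5 mm square above the board's origin; same axes as the board. The ring is hidden under the tin at the start
- wax_tin: round lidded tin, pale base with a wood-coloured lid, 62 mm diameter, 35 mm high, about 70 g, lid fixed; at the start it stands loose on the foil tile over the ring, leaning with the slope. Origin: centre of its underside; z along its axis, upwards. The tabletop (z = 0) within 50 mm of x 0.43, y 0.235 is always bare
- holder: fixed wooden block 64 x 64 mm, 50 mm high, standing on the table, with an upright through hole 19 mm wide in which the punch hangs by its collar. Origin: centre of its underside
- punch: sprung embossing punch, 90 g, upright in the holder at first. Origin: centre of the collar's underside, on the holder's top; z up along the tool. Brass collar 26 mm diameter, z 0 to 6 mm; square wooden handle 18 x 18 mm, sides along x and y, z 6 to 66 mm; brass barrel 14 mm diameter down to z -22 mm; steel nose 6 mm diameter, ball end 8 mm, its tip at z -42 mm when out
- nose_tip (a point): end of the punch's steel nose, on the punch's axis (moves with the nose)
- nose (a joint): how far the sprung nose is pushed in: 0 m out, 0.010 m right home; spring 800 N/m, so half-way (0.005 m) takes 4 N
- picture_frame: bystander: pale picture frame 150 x 126 x 16 mm lying flat; origin centre of underside
- wood_burnisher: bystander: flat wooden burnisher 23 x 156 x 12 mm lying flat; origin centre of underside
- washi_tape: bystander: small paper tape roll, 40 mm diameter, 16 mm high, lying flat; origin centre of underside

How it is judged:
By the outcome, as a careful person would: the job done as asked, in the order asked, and still so for the second after the job is handed in, while the arm keeps its last pose, push and grip.
It also fails if it takes over 54 s, if anything falls off the work surface, if the arm or the gripper's body presses on something with over 40 N, if the wrist force passes 120 N, or if a joint passes its speed limit or range.

## Working session

There is one attempt and no reset: what is moved stays moved. The work goes in short steps, Python scripts to look and compute and a shell command to move; the robot and the scene stay as the last step left them, time stands still between calls to the robot, and variables do not carry over. Pictures are saved under pics/ and viewed, at most 10 in all, crops included, and the job is handed in when it is done.

```bash
ls; mkdir -p pics; cat > h.py <<'E'
import numpy as np, cv2
from rig import env, telemetry, snapshot
def snap(n,name=None):
    s=snapshot(n); 
    if name: cv2.imwrite('pics/'+name,s['pixels'][:,:,::-1])
    return s
def proj(s,P):
    P=np.atleast_2d(P); T=np.array(s['camera_from_world']); c=P@T[:3,:3].T+T[:3,3]
    u=c[:,0]/-c[:,2]; v=-c[:,1]/-c[:,2]; f=1+s['k1']*(u*u+v*v); K=np.array(s['K'])
    return np.c_[K[0,0]*u*f+K[0,2],K[1,1]*v*f+K[1,2]]
def ray(s,px):
    K=np.array(s['K']);T=np.array(s['camera_from_world'])
    d=np.array([(px[0]-K[0,2])/K[0,0],(px[1]-K[1,2])/K[1,1]]);x=d.copy()
    for _ in range(30): x=d/(1+s['k1']*(x@x))
    R=T[:3,:3]; return -R.T@T[:3,3], (lambda w:w/np.linalg.norm(w))(R.T@np.array([x[0],-x[1],-1]))
def tri(a,pa,b,pb):
    o1,d1=ray(a,pa);o2,d2=ray(b,pb)
    t=np.linalg.lstsq(np.c_[d1,-d2],o2-o1,rcond=None)[0]
    p,q=o1+t[0]*d1,o2+t[1]*d2
    return (p+q)/2,np.linalg.norm(p-q)
def atz(s,px,z):
    o,d=ray(s,px); return o+d*(z-o[2])/d[2]
E
python3 - <<'E'
from h import *
import pickle
a=snap('scene','s0.png');b=snap('top','t0.png')
pickle.dump((a,b),open('p0.pkl','wb'))
for s in(a,b): print(s['K'],s['k1'],np.round(s['camera_from_world'],3), ray(s,(280,210)))
print(telemetry.get_obs())
E
```

```text
inch.py
pics
rig.py
[[524.66108036   0.         267.45958178]
 [  0.         524.66108036 205.27298307]
 [  0.           0.           1.        ]] -0.13612009365240177 [[ 0.653 -0.757  0.016 -0.423]
 [ 0.587  0.52   0.621 -0.279]
 [-0.478 -0.396  0.784 -0.73 ]
 [ 0.     0.     0.     1.   ]] (array([ 0.09090328, -0.46404717,  0.75233181]), array([ 0.48817243,  0.37334277, -0.78886174]))
[[462.30870834   0.         284.55106256]
 [  0.         462.30870834 199.90137745]
 [  0.           0.           1.        ]] -0.1358382290604436 [[-0.086 -0.996  0.005 -0.091]
 [ 0.976 -0.083  0.203 -0.533]
 [-0.202  0.023  0.979 -0.956]
 [ 0.     0.     0.     1.   ]] (array([ 0.31848259, -0.11312616,  1.04481955]), array([ 0.18166629, -0.01101123, -0.98329859]))
{'t': 0.1, 'qpos': array([ 1.39210040e+00,  3.59332682e-01,  1.11784873e-02, -3.04734512e-04,
       -1.22411173e+00, -2.88063583e-01]), 'joint_vel': array([ 0.00147192, -0.000977  ,  0.00233711,  0.00287046, -0.00033428,
       -0.00055348]), 'effort': array([-9.55204196e-04, -5.84764910e+01,  2.94110942e+01,  6.95472524e+00,
       -3.16469013e-03,  1.64545190e-05]), 'tcp_pos': array([0.3036135 , 0.60242874, 0.25245896]), 'ee_rot': array([ 7.41530836e-04,  9.72878056e-01, -2.31317375e-01, -1.02888250e-04]), 'wrist_force': array([ 0.4790809 , -0.08947595,  0.19981158]), 'moment': array([ 0.00495774, -0.00619031, -0.00283466]), 'grip_force': 0.0, 'opening': 0.08504237826367687}
```

View pics/s0.png

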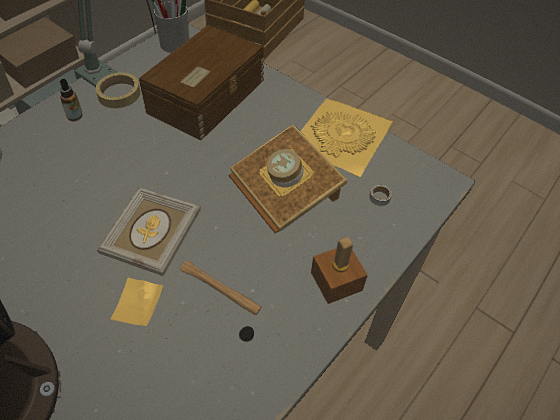

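View pics/t0.png

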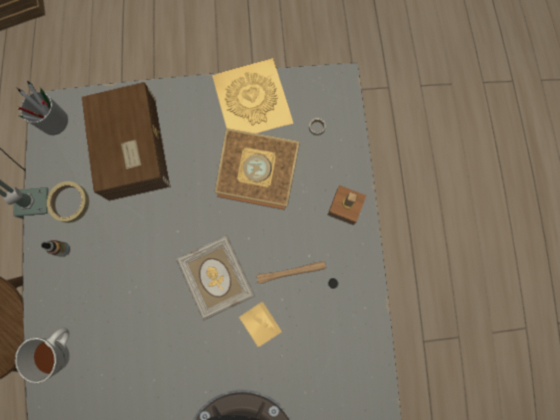

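The scene view shows the tin on the board at about (284,167) and the punch in its holder at (342,255). In the top view the tin is at (257,168), the holder at (347,205), and the frame and burnisher at (215,277) and (292,272). I'll enlarge the board and holder next.

```bash
python3 - <<'E'
from h import *
def crop(f,x,y,w,h,k): 
    return cv2.resize(cv2.imread('pics/'+f)[y:y+h,x:x+w],None,fx=k,fy=k,interpolation=cv2.INTER_CUBIC)
L=np.vstack([crop('s0.png',225,120,130,115,3)[:300],crop('s0.png',225,120,1,1,1).repeat(0,0).reshape(0,1,3).repeat(390,1) if 0 else np.zeros((0,390,3),np.uint8)])
A=crop('s0.png',225,120,130,115,3); B=crop('t0.png',208,122,100,90,4)[:345]
C=crop('s0.png',305,230,65,75,3); D=crop('t0.png',322,178,50,50,4)
im=np.zeros((600,800,3),np.uint8)
im[:345,:390]=A; im[:345,395:795]=B; im[350:575,0:195]=C; im[350:550,395:595]=D
cv2.imwrite('pics/c0.png',im)
E
```

```text
(no output)
```

View pics/c0.png

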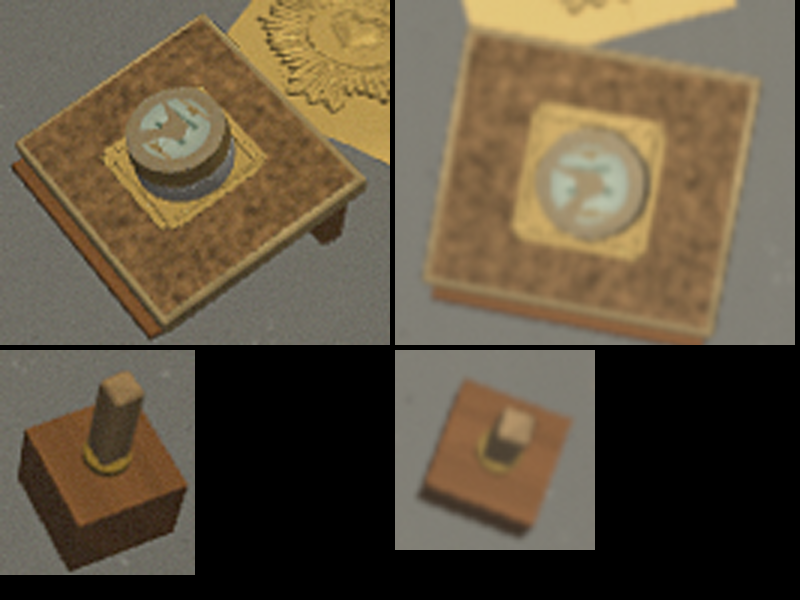

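The crops show the board corners, the tin lid at crop (177,132) in scene and (590,182) in top, the holder corners, and the top of the square handle at (124,388) and (516,425). Next I triangulate these and fit them.

```bash
cat >> h.py <<'E'
from scipy.optimize import least_squares
from scipy.spatial.transform import Rotation as R
def Rb(yaw,slope=0.28): return R.from_euler('z',yaw)*R.from_euler('y',-slope)
E
python3 - <<'E'
from h import *
import pickle
a,b=pickle.load(open('p0.pkl','rb'))
f=lambda x,ox,k,o:(x-ox+.5)/k-.5+o
A=lambda p:(f(p[0],0,3,225),f(p[1],0,3,120))
B=lambda p:(f(p[0],395,4,208),f(p[1],0,4,122))
C=lambda p:(f(p[0],0,3,305),f(p[1],350,3,230))
D=lambda p:(f(p[0],395,4,322),f(p[1],350,4,178))
bs=[(205,15),(366,183),(163,327),(17,146)];bt=[(472,30),(760,80),(712,337),(425,283)]
mod=np.array([[.075,.085,0],[.075,-.085,0],[-.075,-.085,0],[-.075,.085,0]])
for p,q in zip(bs,bt): print('board',tri(a,A(p),b,B(q)))
def fit(mod,sa,ia,sb,ib,slope,x0,free):
    def res(x):
        P=Rb(x[3],x[4] if free else slope).apply(mod)+x[:3]
        return np.r_[(proj(a,P[ia])-sa).ravel(),(proj(b,P[ib])-sb).ravel()]
    r=least_squares(res,x0); print(np.round(r.x,4),np.round(r.fun.reshape(-1,2),1).tolist()); return r.x
S=np.array([A(p) for p in bs]);T=np.array([B(p) for p in bt])
for fr in(0,1): fit(mod,S,range(4),T,range(4),.28,[.6,0,.04,0,.28],fr)
print('tin top',tri(a,A((177,132)),b,B((590,182))))
print('handle top',tri(a,C((124,388)),b,D((516,425))))
hm=np.array([[.032,.032,.05],[.032,-.032,.05],[-.032,-.032,.05],[-.032,.032,.05]])
S=np.array([C(p) for p in[(187,488),(83,526),(25,432)]]);T=np.array([D(p) for p in[(465,380),(572,418),(530,525),(427,487)]])
fit(hm,S,[1,2,3],T,range(4),0,[.5,-.2,0,-.3,0],0)
k=.009;pm=np.array([[k,k,0],[k,-k,0],[-k,-k,0],[-k,k,0]])
fit(pm,np.array([C(p) for p in[(107,373),(138,378),(143,398),(115,405)]]),[0,1,2,3] if 0 else [0,1,2,3],np.array([D(p) for p in[(505,408),(533,412),(527,443),(498,437)]]),range(4),0,[.5,-.2,.116,-.3,0],0)
E
```

```text
board (array([ 0.69646111, -0.02036006,  0.0585736 ]), np.float64(0.0008503965280875144))
board (array([ 0.65413929, -0.17951183,  0.05217435]), np.float64(0.0011385388037111854))
board (array([ 0.51618052, -0.14031227,  0.0140039 ]), np.float64(0.002284752360347231))
board (array([0.56207798, 0.02007378, 0.01445329]), np.float64(0.0006216302818919964))
[ 0.6082 -0.0791  0.0328 -0.2822  0.28  ] [[0.0, 0.1], [0.9, -0.1], [0.5, 0.9], [-0.5, -0.0], [-1.0, -1.2], [0.5, 0.1], [-0.1, 0.9], [-1.0, 0.2]]
[ 0.6083 -0.0792  0.0329 -0.2811  0.273 ] [[0.0, 0.2], [1.0, -0.0], [0.5, 0.8], [-0.6, -0.1], [-1.0, -1.2], [0.5, 0.1], [-0.0, 0.9], [-1.0, 0.2]]
tin top (array([ 0.59711321, -0.08014974,  0.07105538]), np.float64(0.0014577923380408478))
handle top (array([ 0.50617135, -0.27386264,  0.11193449]), np.float64(0.0013173678557719171))
[ 0.5051 -0.2737 -0.0033 -0.454   0.    ] [[0.8, -0.6], [-0.6, 0.8], [0.4, -0.2], [-0.5, -0.1], [-0.3, 0.6], [0.8, 0.4], [-0.8, -0.4]]
[ 0.5069 -0.2741  0.1106  0.4017  0.    ] [[1.8, -1.1], [3.2, 0.3], [-1.0, 3.2], [-3.5, -2.3], [-3.4, 2.5], [-2.9, -2.4], [2.9, -2.7], [2.6, 2.8]]
```

```bash
cat >> h.py <<'E'
def go(pos,Rt,obs=None):
    "needed tool-axis rotation, then shift after it"
    o=obs or telemetry.get_obs(); q=o['ee_rot']; Rc=R.from_quat([q[1],q[2],q[3],q[0]])
    print('t',round(o['t'],2),'tcp',np.round(o['tcp_pos'],4),'rotvec',np.round((Rc.inv()*Rt).as_rotvec(),4),'shift after',np.round(Rt.inv().apply(np.array(pos)-o['tcp_pos']),4),'shift now',np.round(Rc.inv().apply(np.array(pos)-o['tcp_pos']),4),'F',np.round(o['wrist_force'],1))
FL=R.from_quat([1,0,0,0])
E
python3 - <<'E'
from h import *
import pickle
a,b=pickle.load(open('p0.pkl','rb'))
f=lambda x,ox,k,o:(x-ox+.5)/k-.5+o
A=lambda p:(f(p[0],0,3,225),f(p[1],0,3,120))
B=lambda p:(f(p[0],395,4,208),f(p[1],0,4,122))
C=lambda p:(f(p[0],0,3,305),f(p[1],350,3,230))
D=lambda p:(f(p[0],395,4,322),f(p[1],350,4,178))
bs=[(205,15),(366,183),(163,327),(17,146)];bt=[(472,30),(760,80),(712,337),(425,283)]
mod=np.array([[.075,.085,0],[.075,-.085,0],[-.075,-.085,0],[-.075,.085,0]])
def fit(n,mod,s,px,z,x0,sl):
    r=least_squares(lambda x:(proj(s,Rb(x[2],sl).apply(mod)+[x[0],x[1],z])-px).ravel(),x0);print(n,np.round(r.x,4),round(r.cost,2))
fit('board s',mod,a,[A(p) for p in bs],.039,[.6,0,-.2],.28)
fit('board t',mod,b,[B(p) for p in bt],.039,[.6,0,-.2],.28)
print('tin top s,t',atz(a,A((177,132)),.0774),atz(b,B((590,182)),.0774))
hm=np.array([[.032,.032,.05],[.032,-.032,.05],[-.032,-.032,.05],[-.032,.032,.05]])
fit('hold s',hm[1:],a,[C(p) for p in[(187,488),(83,526),(25,432)]],0,[.5,-.27,-.3],0)
fit('hold t',hm,b,[D(p) for p in[(465,380),(572,418),(530,525),(427,487)]],0,[.5,-.27,-.3],0)
k=.009;pm=np.array([[k,k,0],[k,-k,0],[-k,-k,0],[-k,k,0]])
fit('punch s',pm,a,[C(p) for p in[(138,378),(143,398),(115,405),(107,373)]],.116,[.5,-.27,-.3],0)
fit('punch t',pm,b,[D(p) for p in[(505,408),(533,412),(527,443),(498,437)]],.116,[.5,-.27,-.3],0)
Rt=Rb(-.282)*FL; n=Rb(-.282).apply([0,0,1]); O=np.array([.6065,-.0795,.039])
go(O+n*(.005+.023),Rt); go(O+n*(.13),Rt)
E
```

```text
board s [ 0.6042 -0.0815 -0.288 ] 2.12
board t [ 0.6065 -0.0802 -0.2757] 3.04
tin top s,t [ 0.59175816 -0.08334175  0.0774    ] [ 0.59587701 -0.08082272  0.0774    ]
hold s [ 0.5031 -0.2743 -0.4519] 1.26
hold t [ 0.5048 -0.2737 -0.4525] 1.09
punch s [ 0.5034 -0.2755 -0.7648] 5.48
punch t [ 0.5059 -0.2735 -0.2949] 1.53
t 0.1 tcp [0.3036 0.6024 0.2525] rotvec [ 0.0274  0.2792 -0.1834] shift after [0.403  0.5707 0.31  ] shift now [0.5698 0.4738 0.1873] F [ 0.5 -0.1  0.2]
t 0.1 tcp [0.3036 0.6024 0.2525] rotvec [ 0.0274  0.2792 -0.1834] shift after [0.403  0.5707 0.208 ] shift now [0.5421 0.4791 0.0893] F [ 0.5 -0.1  0.2]
```

The rows are not in the units I measure in: shifts go in shares of 50 mm and turns go in shares of pi rad. I convert before sending: 0.03 m is 0.6, 0.022 m is 0.44, 0.093 rad / 3.1416 = 0.0296.

```bash
echo '[[0.085,[0,0,0],[0.0029,0.0296,-0.0194]],[0.085,[0,0,0],[0.0029,0.0296,-0.0194]],[0.085,[0,0,0],[0.0029,0.0296,-0.0194]],[0.085,[0.44,0.6,0.22],[0,0,0]],[0.085,[0.44,0.6,0.22],[0,0,0]],[0.085,[0.44,0.6,0.22],[0,0,0]],[0.085,[0.44,0.6,0.22],[0,0,0]],[0.085,[0.44,0.6,0.22],[0,0,0]],[0.085,[0.44,0.6,0.22],[0,0,0]],[0.085,[0.44,0.6,0.22],[0,0,0]],[0.085,[0.44,0.6,0.22],[0,0,0]],[0.085,[0.44,0.6,0.22],[0,0,0]]]' | python3 inch.py; python3 - <<'E'
from h import *
Rt=Rb(-.282)*FL; n=Rb(-.282).apply([0,0,1]); O=np.array([.6065,-.0797,.039])
go(O+n*(.13),Rt)
E
```

```text
t: 1.3
tcp_pos: [0.4378, 0.2812, 0.2122]
ee_rot: [0.019, 0.98, -0.139, 0.138]
wrist_force: [0.4, 0.2, 0.3]
opening: 0.085
grip_force: 0.0
t 1.3 tcp [0.4378 0.2812 0.2122] rotvec [-0.0009  0.0002 -0.0005] shift after [0.2044 0.2997 0.109 ] shift now [0.2046 0.2997 0.1087] F [0.4 0.2 0.3]
```

Scaled: 0.03 m is 0.6, 0.0205 m is 0.41.

```bash
echo '[[0.085,[0.41,0.6,0.18],[0,0,0]],[0.085,[0.41,0.6,0.18],[0,0,0]],[0.085,[0.41,0.6,0.18],[0,0,0]],[0.085,[0.41,0.6,0.18],[0,0,0]],[0.085,[0.41,0.6,0.18],[0,0,0]],[0.085,[0.41,0.6,0.18],[0,0,0]],[0.085,[0.41,0.6,0.18],[0,0,0]],[0.085,[0.41,0.6,0.18],[0,0,0]],[0.085,[0.41,0.6,0.18],[0,0,0]],[0.085,[0.4,0.6,0.18],[0,0,0]],[0.085,[0,0,0],[0,0,0]],[0.085,[0,0,0],[0,0,0]]]' | python3 inch.py; python3 - <<'E'
from h import *
Rt=Rb(-.282)*FL; n=Rb(-.282).apply([0,0,1]); O=np.array([.6065,-.0797,.039])
go(O+n*(.13),Rt)
a=snap('scene','s1.png');b=snap('top','t1.png')
c=lambda f,x,y,w,h,k:cv2.resize(cv2.imread('pics/'+f)[y:y+h,x:x+w],None,fx=k,fy=k,interpolation=cv2.INTER_CUBIC)
print(proj(a,[telemetry.get_obs()['tcp_pos'],O]),proj(b,[telemetry.get_obs()['tcp_pos'],O]))
cv2.imwrite('pics/c1.png',np.hstack([c('s1.png',215,80,130,180,3),c('t1.png',195,80,130,180,3)]))
E
```

```text
t: 2.5
tcp_pos: [0.5663, -0.068, 0.1816]
ee_rot: [0.019, 0.98, -0.141, 0.138]
wrist_force: [0.9, -0.5, -0.7]
opening: 0.0849
grip_force: 0.0
t 2.5 tcp [ 0.5663 -0.068   0.1816] rotvec [ 0.0001  0.001  -0.0029] shift after [0.0008 0.0001 0.0186] shift now [0.0008 0.0001 0.0186] F [ 0.9 -0.5 -0.7]
[[267.99669674 122.50366065]
 [286.44730278 172.60434263]] [[247.27558795 167.65968945]
 [256.45793661 167.28399405]]
```

View pics/c1.png

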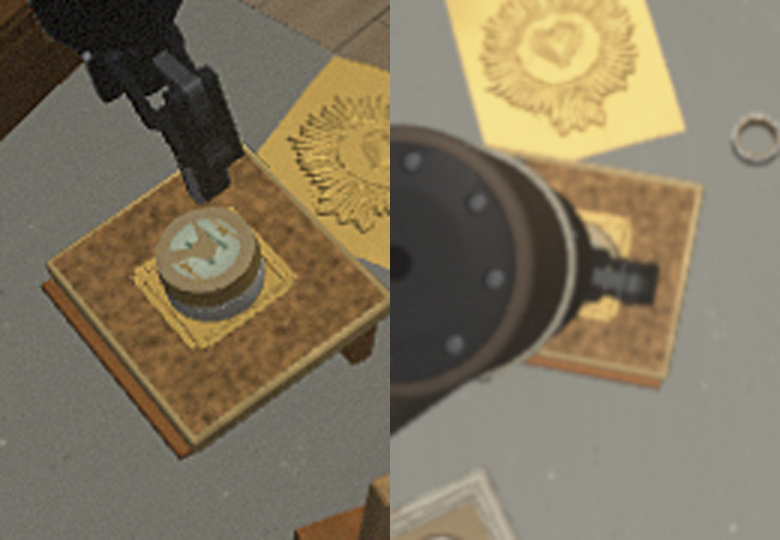

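The tin is below the open jaws (scene crop about (208,255)), and the visible finger at (205,185) is on the level line beside it. I'll go down along the tool axis.

Scaled: 0.02 m is 0.4, 0.015 m is 0.3.

```bash
echo '[[0.085,[0.016,0,0.4],[0,0,0]],[0.085,[0,0,0.4],[0,0,0]],[0.085,[0,0,0.4],[0,0,0]],[0.085,[0,0,0.4],[0,0,0]],[0.085,[0,0,0.3],[0,0,0]],[0.085,[0,0,0.2],[0,0,0]],[0.085,[0,0,0.2],[0,0,0]],[0.085,[0,0,0],[0,0,0]],[0.085,[0,0,0],[0,0,0]]]' | python3 inch.py 40; python3 - <<'E'
from h import *
Rt=Rb(-.282)*FL; n=Rb(-.282).apply([0,0,1]); O=np.array([.6065,-.0797,.039])
go(O+n*(.03),Rt)
E
```

```text
t: 3.5
tcp_pos: [0.5977, -0.0751, 0.0721]
ee_rot: [0.019, 0.98, -0.139, 0.138]
wrist_force: [0.6, 0.6, -0.1]
opening: 0.0854
grip_force: 0.0
t 3.5 tcp [ 0.5977 -0.0751  0.0721] rotvec [-0.0012  0.0003  0.0007] shift after [0.0002 0.002  0.0045] shift now [0.0002 0.002  0.0045] F [ 0.6  0.6 -0.1]
```

Scaled: 0.0045 m is 0.09, 0.002 m is 0.04.

```bash
echo '[[0.085,[0,0.04,0.09],[0,0,0]],[0.085,[0,0,0],[0,0,0]],[0.04,[0,0,0],[0,0,0]],[0.04,[0,0,0],[0,0,0]],[0.04,[0,0,0],[0,0,0]],[0.04,[0,0,0],[0,0,0]],[0.04,[0,0,0],[0,0,0]],[0.04,[0,0,0],[0,0,0]]]' | python3 inch.py 40; python3 -c "
from h import *
o=telemetry.get_obs();print(np.round(o['tcp_pos'],4),o['moment'])"
```

```text
t: 4.3
tcp_pos: [0.5985, -0.0782, 0.0681]
ee_rot: [0.019, 0.98, -0.139, 0.139]
wrist_force: [-4.4, 1.2, 5.2]
opening: 0.0605
grip_force: 41.9
[ 0.5985 -0.0782  0.0681] [0.5043616  1.61631625 0.02306855]
```

Scaled: -0.03 m is -0.6, -0.02 m is -0.4, -0.07 rad / 3.1416 = -0.0223.

```bash
echo '[[0.04,[0,0,-0.2],[0,0,0]],[0.04,[0,0,-0.4],[0,0,0]],[0.04,[0,0,-0.6],[0,0,0]],[0.04,[0,0,-0.6],[0,0,0]],[0.04,[0,0,-0.4],[0,0,0]],[0.04,[0,0,0],[0,-0.0223,0]],[0.04,[0,0,0],[0,-0.0223,0]],[0.04,[0,0,0],[0,-0.0223,0]],[0.04,[0,0,0],[0,-0.0223,0]],[0.04,[0,0,0],[0,0,0]],[0.04,[0,0,0],[0,0,0]]]' | python3 inch.py 40; python3 - <<'E'
from h import *
go([.43,.235,.1],R.from_euler('z',-.282)*FL)
E
```

```text
t: 5.4
tcp_pos: [0.5693, -0.07, 0.1726]
ee_rot: [-0.0, 0.99, -0.141, 0.0]
wrist_force: [0.4, -0.6, -0.9]
opening: 0.0605
grip_force: 43.5
t 5.4 tcp [ 0.5693 -0.07    0.1726] rotvec [-0.001  -0.0003 -0.0015] shift after [-0.2187 -0.2542  0.0726] shift now [-0.219  -0.2538  0.0728] F [ 0.4 -0.6 -0.9]
```

Scaled: -0.032 m is -0.64, -0.03 m is -0.6.

```bash
echo '[[0.04,[-0.55,-0.64,0],[0,0,0]],[0.04,[-0.55,-0.64,0],[0,0,0]],[0.04,[-0.55,-0.64,0],[0,0,0]],[0.04,[-0.55,-0.64,0],[0,0,0]],[0.04,[-0.55,-0.64,0],[0,0,0]],[0.04,[-0.55,-0.64,0],[0,0,0]],[0.04,[-0.55,-0.64,0],[0,0,0]],[0.04,[-0.53,-0.6,0],[0,0,0]],[0.04,[0,0,0],[0,0,0]],[0.04,[0,0,0],[0,0,0]]]' | python3 inch.py 40; python3 - <<'E'
from h import *
go([.43,.235,.0265],R.from_euler('z',-.282)*FL)
a=snap('scene','s2.png');b=snap('top','t2.png')
for p in[(180,262),(228,238),(205,317),(252,296)]: print(atz(b,p,.01))
c=lambda f,x,y,w,h,k:cv2.resize(cv2.imread('pics/'+f)[y:y+h,x:x+w],None,fx=k,fy=k,interpolation=cv2.INTER_CUBIC)
A=c('s2.png',60,90,290,200,2)
cv2.imwrite('pics/c2.png',c('s2.png',60,60,260,200,3))
E
```

```text
t: 6.4
tcp_pos: [0.4287, 0.2355, 0.1736]
ee_rot: [-0.001, 0.99, -0.139, 0.0]
wrist_force: [0.2, -0.4, -0.5]
opening: 0.0604
grip_force: 43.7
t 6.4 tcp [0.4287 0.2355 0.1736] rotvec [-0.0017 -0.0006  0.0023] shift after [1.400e-03 1.000e-04 1.471e-01] shift now [0.0013 0.0003 0.1471] F [ 0.2 -0.4 -0.5]
[0.41046193 0.1088101  0.01      ]
[ 0.4556945  -0.00255526  0.01      ]
[0.28525771 0.05978477 0.01      ]
[ 0.3226969  -0.04687536  0.01      ]
```

View pics/c2.png

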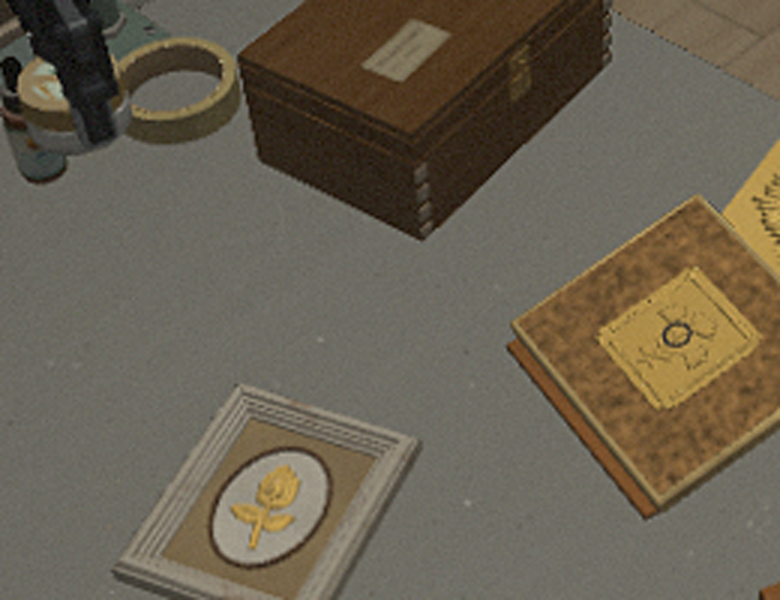

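The tin is level and clear in the jaws. The ring shows on the foil at scene pixel (285.5,171.5), and the frame is well clear of the placing spot. Lowering now.

Scaled: 0.03 m is 0.6, 0.005 m is 0.1.

```bash
echo '[[0.04,[0.02,0,0.6],[0,0,0]],[0.04,[0,0,0.6],[0,0,0]],[0.04,[0,0,0.6],[0,0,0]],[0.04,[0,0,0.6],[0,0,0]],[0.04,[0,0,0.3],[0,0,0]],[0.04,[0,0,0.1],[0,0,0]],[0.04,[0,0,0],[0,0,0]],[0.04,[0,0,0],[0,0,0]]]' | python3 inch.py 40;echo '[[0.04,[0,0,0.06],[0,0,0]],[0.04,[0,0,0.04],[0,0,0]],[0.04,[0,0,0.02],[0,0,0]],[0.04,[0,0,0],[0,0,0]]]' | python3 inch.py
```

```text
t: 7.3
tcp_pos: [0.4314, 0.235, 0.0344]
ee_rot: [-0.001, 0.99, -0.141, 0.0]
wrist_force: [0.1, 0.2, -0.7]
opening: 0.0606
grip_force: 43.7
t: 7.7
tcp_pos: [0.4307, 0.2351, 0.0276]
ee_rot: [-0.001, 0.99, -0.141, 0.0]
wrist_force: [-1.0, -1.0, -0.3]
opening: 0.0605
grip_force: 43.7
```

Scaled: 0.001 m is 0.02, 0.0005 m is 0.01.

```bash
echo '[[0.04,[0,0,0.02],[0,0,0]],[0.04,[0,0,0.02],[0,0,0]],[0.04,[0,0,0.01],[0,0,0]],[0.04,[0,0,0],[0,0,0]]]' | python3 inch.py
```

```text
t: 8.1
tcp_pos: [0.4308, 0.2352, 0.0254]
ee_rot: [-0.001, 0.99, -0.141, 0.0]
wrist_force: [-2.5, -0.4, 5.2]
opening: 0.0604
grip_force: 44.4
```

Scaled: -0.04 m is -0.8, -0.02 m is -0.4.

```bash
echo '[[0.085,[0,0,0],[0,0,0]],[0.085,[0,0,0],[0,0,0]],[0.085,[0,0,0],[0,0,0]],[0.085,[0,0,0],[0,0,0]],[0.085,[0,0,0],[0,0,0]],[0.085,[0,0,-0.4],[0,0,0]],[0.085,[0,0,-0.8],[0,0,0]],[0.085,[0,0,-0.8],[0,0,0]],[0.085,[0,0,-0.8],[0,0,0]],[0.085,[0,0,-0.4],[0,0,0]],[0.085,[0,0,0],[0,0,0]]]' | python3 inch.py; python3 - <<'E'
from h import *
import pickle
a=snap('scene','s3.png');b=snap('top','t3.png');pickle.dump((a,b),open('p3.pkl','wb'))
go([.505,-.274,.186],R.from_euler('z',-.282)*FL)
c=lambda f,x,y,w,h,k:cv2.resize(cv2.imread('pics/'+f)[y:y+h,x:x+w],None,fx=k,fy=k,interpolation=cv2.INTER_CUBIC)
im=np.zeros((600,800,3),np.uint8)
im[:330,:300]=c('s3.png',325,232,30,33,10); im[:300,310:590]=c('t3.png',338,190,28,30,10)
im[340:600,:260]=c('t3.png',240,150,40,40,6.5)   # foil top
im[340:600,270:530]=c('s3.png',265,150,40,40,6.5) # foil scene
im[340:600,540:800]=c('s3.png',50,60,65,65,4) # tin
cv2.imwrite('pics/c3.png',im)
E
```

```text
t: 9.2
tcp_pos: [0.432, 0.2361, 0.1885]
ee_rot: [-0.003, 0.99, -0.141, 0.002]
wrist_force: [0.1, -0.9, -0.4]
opening: 0.0852
grip_force: 0.0
t 9.3 tcp [0.4306 0.2349 0.1852] rotvec [-0.0022  0.     -0.0007] shift after [ 0.2131  0.4681 -0.0008] shift now [ 0.2134  0.4679 -0.0018] F [-0.9  0.4 -0.6]
```

View pics/c3.png

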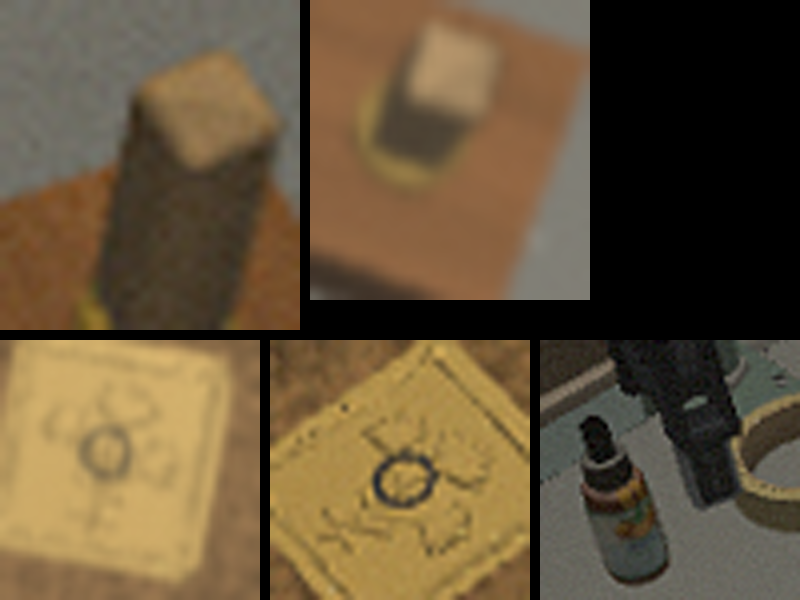

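The handle-top corners are now clear in both crops. The ring is at top pixel (255.9,167.1) and scene pixel (285.3,171.4).

```bash
python3 - <<'E'
from h import *
import pickle
a,b=pickle.load(open('p3.pkl','rb'))
f=lambda x,ox,k,o:(x-ox+.5)/k-.5+o
S=np.array([(f(x,0,10,325),f(y,0,10,232)) for x,y in[(228,50),(278,122),(195,170),(135,97)]])
T=np.array([(f(x,310,10,338),f(y,0,10,190)) for x,y in[(423,22),(497,42),(485,115),(408,98)]])
k=.009;pm=np.array([[k,k,0],[k,-k,0],[-k,-k,0],[-k,k,0]])
for n,s,px in(('s',a,S),('t',b,T)):
    r=least_squares(lambda x:(proj(s,Rb(x[2],0).apply(pm)+[x[0],x[1],.116])-px).ravel(),[.5,-.27,-.3]);print(n,np.round(r.x,4),r.cost)
print('handle tri',tri(a,S.mean(0),b,T.mean(0)))
m,e=tri(a,(285.3,171.4),b,(255.9,167.1));print('mark tri',m,e)
z=.039+.005*np.cos(.28);print('mark z',z,atz(a,(285.3,171.4),z),atz(b,(255.9,167.1),z))
E
```

```text
s [ 0.5022 -0.2742 -0.341 ] 3.1110923838491247
t [ 0.5057 -0.2736 -0.3107] 0.9083613157861093
handle tri (array([ 0.50572163, -0.27361339,  0.11182168]), np.float64(0.0020094683590223318))
mark tri [ 0.60569894 -0.0782117   0.04204417] 0.0011660160738259909
mark z 0.04380527719155385 [ 0.60390877 -0.07885713  0.04380528] [ 0.6056599  -0.07864125  0.04380528]
```

Scaled: 0.034 m is 0.68, 0.0334 m is 0.668, 0.038 rad / 3.1416 = 0.0121.

```bash
echo '[[0.085,[0.304,0.668,0],[0,0,0.0121]],[0.085,[0.28,0.68,0],[0,0,0]],[0.085,[0.28,0.68,0],[0,0,0]],[0.085,[0.28,0.68,0],[0,0,0]],[0.085,[0.28,0.68,0],[0,0,0]],[0.085,[0.28,0.68,0],[0,0,0]],[0.085,[0.28,0.68,0],[0,0,0]],[0.085,[0.28,0.68,0],[0,0,0]],[0.085,[0.28,0.68,0],[0,0,0]],[0.085,[0.28,0.68,0],[0,0,0]],[0.085,[0.28,0.68,0],[0,0,0]],[0.085,[0.28,0.68,0],[0,0,0]]]' | python3 inch.py; python3 - <<'E'
from h import *
go([.505,-.2737,.186],R.from_euler('z',-.32)*FL)
E
```

```text
t: 10.5
tcp_pos: [0.4635, -0.2063, 0.183]
ee_rot: [-0.001, 0.987, -0.16, -0.001]
wrist_force: [0.9, 0.3, 0.4]
opening: 0.085
grip_force: 0.0
t 10.5 tcp [ 0.4635 -0.2063  0.183 ] rotvec [-0.0007  0.0028 -0.0005] shift after [ 0.0606  0.0509 -0.003 ] shift now [ 0.0606  0.0509 -0.0032] F [0.9 0.3 0.4]
```

Scaled: 0.02 m is 0.4, 0.012 m is 0.24.

```bash
echo '[[0.085,[0,0,0],[0,0,0]],[0.085,[0.4,0.24,0],[0,0,0]],[0.085,[0.4,0.24,0],[0,0,0]],[0.085,[0,0,0],[0,0,0]],[0.085,[0,0,0],[0,0,0]]]' | python3 inch.py; python3 - <<'E'
from h import *
go([.505,-.2737,.089],R.from_euler('z',-.32)*FL)
E
```

```text
t: 11.0
tcp_pos: [0.494, -0.24, 0.1828]
ee_rot: [-0.001, 0.987, -0.16, -0.002]
wrist_force: [0.0, -1.0, -0.2]
opening: 0.0851
grip_force: 0.0
t 11.0 tcp [ 0.494  -0.24    0.1828] rotvec [-0.0009  0.0032 -0.0013] shift after [0.021  0.0285 0.0938] shift now [0.0214 0.0286 0.0938] F [ 0.  -1.  -0.2]
```

Scaled: 0.02 m is 0.4, 0.0145 m is 0.29, 0.003 rad / 3.1416 = 0.001.

```bash
echo '[[0.085,[0.22,0.29,0],[0,0.001,0]],[0.085,[0.2,0.28,0],[0,0,0]],[0.085,[0,0,0],[0,0,0]],[0.085,[0,0,0.4],[0,0,0]],[0.085,[0,0,0.4],[0,0,0]],[0.085,[0,0,0.4],[0,0,0]],[0.085,[0,0,0.4],[0,0,0]],[0.085,[0,0,0.2],[0,0,0]],[0.085,[0,0,0],[0,0,0]],[0.085,[0,0,0],[0,0,0]]]' | python3 inch.py; python3 - <<'E'
from h import *
go([.505,-.2737,.089],R.from_euler('z',-.32)*FL)
E
```

```text
t: 12.0
tcp_pos: [0.5063, -0.2739, 0.095]
ee_rot: [-0.0, 0.987, -0.159, 0.002]
wrist_force: [0.0, -0.3, -0.7]
opening: 0.0847
grip_force: 0.0
t 12.0 tcp [ 0.5063 -0.2739  0.095 ] rotvec [-0.001  -0.0031 -0.0001] shift after [-0.0013  0.0002  0.006 ] shift now [-0.0013  0.0002  0.006 ] F [ 0.  -0.3 -0.7]
```

Scaled: 0.005 m is 0.1, -0.001 m is -0.02.

```bash
echo '[[0.085,[-0.02,0,0.1],[0,0,0]],[0.085,[0,0,0],[0,0,0]],[0.05,[0,0,0],[0,0,0]],[0.01,[0,0,0],[0,0,0]],[0.01,[0,0,0],[0,0,0]],[0.01,[0,0,0],[0,0,0]],[0.01,[0,0,0],[0,0,0]],[0.01,[0,0,0],[0,0,0]],[0.01,[0,0,0],[0,0,0]],[0.01,[0,0,0],[0,0,0]],[0.01,[0,0,0],[0,0,0]]]' | python3 inch.py 70
```

```text
t: 13.1
tcp_pos: [0.5053, -0.2737, 0.0897]
ee_rot: [-0.0, 0.987, -0.159, 0.002]
wrist_force: [0.3, 0.2, 3.9]
opening: 0.0168
grip_force: 68.3
```

Scaled: -0.03 m is -0.6, -0.02 m is -0.4, 0.1 rad / 3.1416 = 0.0318.

```bash
echo '[[0.01,[0,0,-0.2],[0,0,0]],[0.01,[0,0,-0.4],[0,0,0]],[0.01,[0,0,-0.6],[0,0,0]],[0.01,[0,0,-0.6],[0,0,0]],[0.01,[0,0,-0.6],[0,0,0]],[0.01,[0,0,0],[0,0.0318,0]],[0.01,[0,0,0],[0,0.0318,0]],[0.01,[0,0,0],[0,0.0255,0]],[0.01,[0,0,0],[0,0,0]],[0.01,[0,0,0],[0,0,0]]]' | python3 inch.py; cat >> h.py <<'E'
MARK=np.array([.605,-.0787,.0438]); YAW=-.282
def pt(h,mark=MARK,L=.0817,**k):
    n=Rb(YAW).apply([0,0,1]); go(mark+n*(h+L),Rb(YAW)*FL,**k)
E
python3 - <<'E'
from h import *
pt(.04)
E
```

```text
t: 14.1
tcp_pos: [0.5043, -0.2735, 0.2102]
ee_rot: [0.022, 0.977, -0.158, 0.139]
wrist_force: [1.2, 0.2, -1.4]
opening: 0.0172
grip_force: 68.2
t 14.1 tcp [ 0.5043 -0.2735  0.2102] rotvec [ 0.0095 -0.0023 -0.037 ] shift after [-0.0051 -0.2152  0.05  ] shift now [-0.0132 -0.2153  0.0479] F [ 1.2  0.2 -1.4]
```

Scaled: -0.03 m is -0.6, -0.025 m is -0.5, -0.037 rad / 3.1416 = -0.0118.

```bash
echo '[[0.01,[0,0,0],[0.003,-0.0006,-0.0118]],[0.01,[0,-0.6,0],[0,0,0]],[0.01,[0,-0.6,0],[0,0,0]],[0.01,[0,-0.6,0],[0,0,0]],[0.01,[0,-0.6,0],[0,0,0]],[0.01,[0,-0.6,0],[0,0,0]],[0.01,[0,-0.6,0.2],[0,0,0]],[0.01,[-0.1,-0.5,0.4],[0,0,0]],[0.01,[0,-0.2,0.4],[0,0,0]],[0.01,[0,0,0],[0,0,0]],[0.01,[0,0,0],[0,0,0]],[0.01,[0,0,0],[0,0,0]]]' | python3 inch.py; python3 - <<'E'
from h import *
pt(.04)
E
```

```text
t: 15.3
tcp_pos: [0.5739, -0.07, 0.1609]
ee_rot: [0.02, 0.98, -0.14, 0.139]
wrist_force: [-0.2, 0.6, -0.1]
opening: 0.0172
grip_force: 68.6
t 15.3 tcp [ 0.5739 -0.07    0.1609] rotvec [ 0.0002 -0.0013 -0.0009] shift after [-0.0013 -0.0003 -0.0002] shift now [-0.0013 -0.0003 -0.0002] F [-0.2  0.6 -0.1]
```

Next, lower to about 10 mm above the foil and look at the punch in both views.

```bash
echo '[[0.01,[-0.02,0,0.2],[0,0,0]],[0.01,[0,0,0.2],[0,0,0]],[0.01,[0,0,0.2],[0,0,0]],[0.01,[0,0,0],[0,0,0]],[0.01,[0,0,0],[0,0,0]]]' | python3 inch.py; python3 - <<'E'
from h import *
import pickle
pt(.01)
a=snap('scene','s4.png');b=snap('top','t4.png');pickle.dump((a,b),open('p4.pkl','wb'))
n=Rb(YAW).apply([0,0,1]);print(proj(a,[MARK,MARK+n*.01,MARK+n*.052]),proj(b,[MARK,MARK+n*.01]))
c=lambda f,x,y,w,h,k:cv2.resize(cv2.imread('pics/'+f)[y:y+h,x:x+w],None,fx=k,fy=k,interpolation=cv2.INTER_CUBIC)
cv2.imwrite('pics/c4.png',np.hstack([c('s4.png',250,110,60,90,6.6),c('t4.png',225,120,60,90,6.6)]))
E
```

```text
t: 15.8
tcp_pos: [0.5801, -0.0721, 0.1304]
ee_rot: [0.02, 0.98, -0.139, 0.138]
wrist_force: [-0.3, 0.0, -0.2]
opening: 0.0172
grip_force: 68.6
t 15.8 tcp [ 0.5801 -0.0721  0.1304] rotvec [ 0.0009  0.0002 -0.0003] shift after [ 0.0009 -0.0006 -0.0013] shift now [ 0.0009 -0.0006 -0.0013] F [-0.3  0.  -0.2]
[[285.61520715 171.0263694 ]
 [284.57712443 168.05600171]
 [280.00606552 154.98648639]] [[255.94750643 167.38042923]
 [255.45175312 167.37983174]]
```

View pics/c4.png

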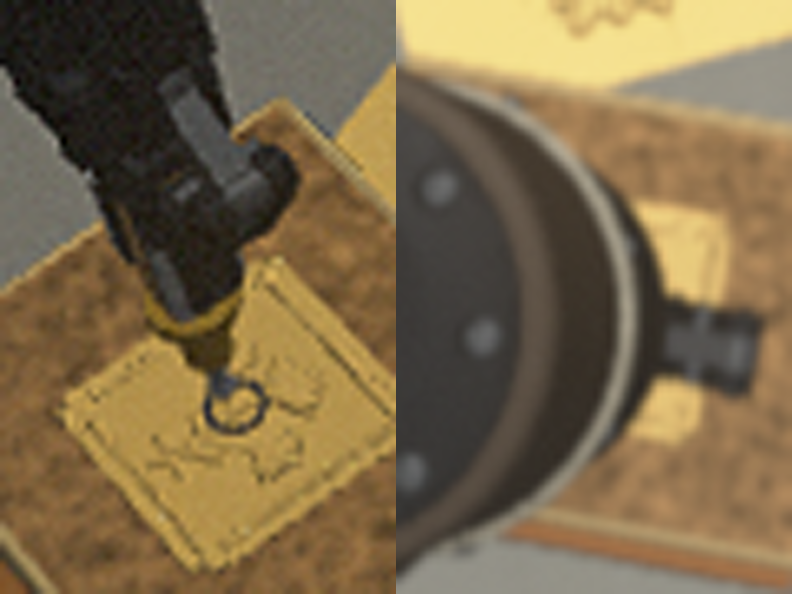

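In the scene crop the nose is just up-left of the ring's centre (236,406), with the barrel end near (210,368). That is a few pixels off the prediction, either lower or to the side. I'll feel for first contact gently to separate the two.

Scaled: 0.001 m is 0.02, 0.0005 m is 0.01.

```bash
cat > f.py <<'E'
from h import *
n=Rb(YAW).apply([0,0,1]);o=telemetry.get_obs();print('Fn',round(float(n@o['wrist_force']),2));pt(0,obs=o)
E
echo '[[0.01,[0.01,0,0.02],[0,0,0]],[0.01,[0,0,0.02],[0,0,0]],[0.01,[0,0,0],[0,0,0]],[0.01,[0,0,0],[0,0,0]]]' | python3 inch.py|grep force; python3 f.py
echo '[[0.01,[0,0,0.02],[0,0,0]],[0.01,[0,0,0.02],[0,0,0]],[0.01,[0,0,0],[0,0,0]],[0.01,[0,0,0],[0,0,0]]]' | python3 inch.py|grep force;python3 f.py
echo '[[0.01,[0,0,0.02],[0,0,0]],[0.01,[0,0,0.02],[0,0,0]],[0.01,[0,0,0],[0,0,0]],[0.01,[0,0,0],[0,0,0]]]' | python3 inch.py|grep force;python3 f.py
```

```text
wrist_force: [-1.2, 0.2, -1.0]
grip_force: 68.6
Fn -0.66
t 16.3 tcp [ 0.5814 -0.0719  0.1293] rotvec [-0.0001 -0.001  -0.0002] shift after [-0.     -0.0001  0.0073] shift now [-0.     -0.0001  0.0073] F [-1.2  0.2 -1. ]
wrist_force: [0.0, -0.0, -1.6]
grip_force: 68.6
Fn -1.57
t 16.7 tcp [ 0.5818 -0.0722  0.1272] rotvec [ 0.0001 -0.0007 -0.0002] shift after [ 0.0001 -0.0002  0.0051] shift now [ 0.0001 -0.0002  0.0051] F [ 0.  -0.  -1.6]
wrist_force: [-0.3, -0.1, -0.7]
grip_force: 68.6
Fn -0.6
t 17.1 tcp [ 0.5824 -0.0723  0.1253] rotvec [ 0.0002 -0.0007 -0.0002] shift after [ 0.0001 -0.0002  0.0031] shift now [ 0.0001 -0.0002  0.0031] F [-0.3 -0.1 -0.7]
```

Scaled: 0.001 m is 0.02.

```bash
echo '[[0.01,[0,0,0.02],[0,0,0]],[0.01,[0,0,0],[0,0,0]],[0.01,[0,0,0],[0,0,0]]]' | python3 inch.py|grep wrist; python3 f.py
echo '[[0.01,[0,0,0.02],[0,0,0]],[0.01,[0,0,0],[0,0,0]],[0.01,[0,0,0],[0,0,0]]]' | python3 inch.py|grep wrist;python3 f.py
echo '[[0.01,[0,0,0.02],[0,0,0]],[0.01,[0,0,0],[0,0,0]],[0.01,[0,0,0],[0,0,0]]]' | python3 inch.py|grep wrist;python3 f.py
```

```text
wrist_force: [-0.7, 0.0, -1.0]
Fn -0.75
t 17.4 tcp [ 0.5827 -0.0724  0.1244] rotvec [ 0.0001 -0.0009 -0.0002] shift after [ 0.     -0.0001  0.0022] shift now [ 0.     -0.0001  0.0022] F [-0.7  0.  -1. ]
wrist_force: [-0.2, 0.5, -1.6]
Fn -1.49
t 17.7 tcp [ 0.5829 -0.0725  0.1234] rotvec [ 0.0001 -0.0008 -0.0002] shift after [ 0.0001 -0.0002  0.0011] shift now [ 0.0001 -0.0002  0.0011] F [-0.2  0.5 -1.6]
wrist_force: [-0.1, 0.4, -0.8]
Fn -0.76
t 18.0 tcp [ 0.5832 -0.0725  0.1225] rotvec [ 0.     -0.0009 -0.0003] shift after [ 0.     -0.0001  0.0002] shift now [ 0.     -0.0001  0.0002] F [-0.1  0.4 -0.8]
```

```bash
python3 - <<'E'
from h import *
import pickle
a=snap('scene','s5.png');b=snap('top','t5.png');pickle.dump((a,b),open('p5.pkl','wb'))
n=Rb(YAW).apply([0,0,1]);print(proj(a,[MARK,MARK+n*.02,MARK+n*.042]))
c=lambda f,x,y,w,h,k:cv2.resize(cv2.imread('pics/'+f)[y:y+h,x:x+w],None,fx=k,fy=k,interpolation=cv2.INTER_CUBIC)
im=c('s5.png',265,145,40,40,15)
cv2.imwrite('pics/c5.png',np.clip(im.astype(float)*1.6,0,255).astype(np.uint8))
E
```

```text
[[285.61520715 171.0263694 ]
 [283.52023309 165.03268708]
 [281.12646444 158.18839261]]
```

View pics/c5.png

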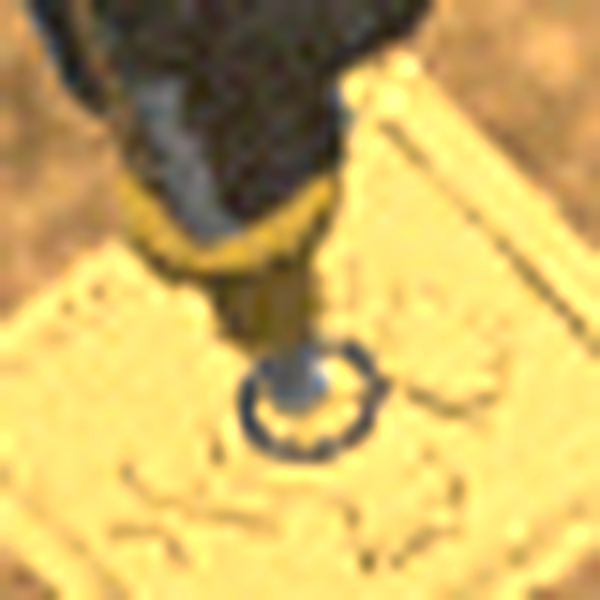

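The ball end sits inside the ring, its lower edge at crop (298,410). The contact point is about (303,401) against the ring centre at (312,401), so about 1 mm off to the left. I'll trim that and press on.

The rows are not in the units I measure in: shifts go in shares of 50 mm and turns go in shares of pi rad. I convert before sending: 0.001 m is 0.02, 0.0008 m is 0.016.

```bash
echo '[[0.01,[0.016,0.01,0],[0,0,0]],[0.01,[0,0,0.02],[0,0,0]],[0.01,[0,0,0.02],[0,0,0]],[0.01,[0,0,0],[0,0,0]]]' | python3 inch.py|grep wrist;python3 f.py
for i in 1 2 3; do echo '[[0.01,[0,0,0],[0,0,0]]]' | python3 inch.py|grep wrist; done
echo '[[0.01,[0,0,0.02],[0,0,0]],[0.01,[0,0,0],[0,0,0]]]' | python3 inch.py|grep wrist;python3 f.py
for i in 1 2 3; do echo '[[0.01,[0,0,0],[0,0,0]]]' | python3 inch.py|grep wrist; done
```

```text
wrist_force: [0.6, 0.2, 1.2]
Fn 0.97
t 18.5 tcp [ 0.5845 -0.0734  0.1208] rotvec [-0.     -0.0011 -0.0002] shift after [-0.001  -0.0006 -0.0018] shift now [-0.001  -0.0006 -0.0018] F [0.6 0.2 1.2]
wrist_force: [0.6, 0.3, 0.5]
wrist_force: [0.1, 0.1, -0.2]
wrist_force: [-0.1, 0.1, 0.4]
wrist_force: [1.1, 0.2, 0.7]
Fn 0.41
t 19.0 tcp [ 0.5847 -0.0734  0.1199] rotvec [-0.     -0.0011 -0.0002] shift after [-0.0009 -0.0006 -0.0028] shift now [-0.0009 -0.0006 -0.0028] F [1.1 0.2 0.7]
wrist_force: [-0.5, 0.2, 1.5]
wrist_force: [0.3, 0.0, 1.9]
wrist_force: [0.6, 0.2, 1.5]
```

Scaled: 0.001 m is 0.02.

```bash
echo '[[0.01,[0,0,0.02],[0,0,0]],[0.01,[0,0,0.02],[0,0,0]],[0.01,[0,0,0],[0,0,0]],[0.01,[0,0,0],[0,0,0]]]' | python3 inch.py|grep wrist;python3 f.py
for i in 1 2 3 4 5 6; do echo '[[0.01,[0,0,0],[0,0,0]]]' | python3 inch.py|egrep 'wrist|tcp'; done;python3 f.py
python3 - <<'E'
from h import *
snap('scene','s6.png')
c=lambda f,x,y,w,h,k:cv2.resize(cv2.imread('pics/'+f)[y:y+h,x:x+w],None,fx=k,fy=k,interpolation=cv2.INTER_CUBIC)
im=np.hstack([c('s6.png',265,145,40,40,12)*1,c('s6.png',45,60,80,120,4)])
cv2.imwrite('pics/c6.png',np.clip(im.astype(float)*1.6,0,255).astype(np.uint8))
E
```

```text
wrist_force: [0.1, -0.8, 2.5]
Fn 2.35
t 19.7 tcp [ 0.5852 -0.0736  0.118 ] rotvec [-0.0001 -0.0011 -0.0002] shift after [-0.0009 -0.0006 -0.0048] shift now [-0.0009 -0.0006 -0.0048] F [ 0.1 -0.8  2.5]
tcp_pos: [0.5852, -0.0736, 0.118]
wrist_force: [-0.5, 0.6, 2.0]
tcp_pos: [0.5852, -0.0736, 0.118]
wrist_force: [0.5, 0.5, 1.8]
tcp_pos: [0.5852, -0.0736, 0.118]
wrist_force: [0.5, -0.1, 2.6]
tcp_pos: [0.5852, -0.0736, 0.118]
wrist_force: [0.4, -0.8, 4.0]
tcp_pos: [0.5852, -0.0736, 0.118]
wrist_force: [0.4, -0.2, 2.5]
tcp_pos: [0.5852, -0.0736, 0.118]
wrist_force: [0.2, -0.0, 1.9]
Fn 1.8
t 20.3 tcp [ 0.5852 -0.0736  0.118 ] rotvec [-0.0001 -0.001  -0.0002] shift after [-0.0009 -0.0006 -0.0048] shift now [-0.0009 -0.0006 -0.0048] F [ 0.2 -0.   1.9]
```

View pics/c6.png

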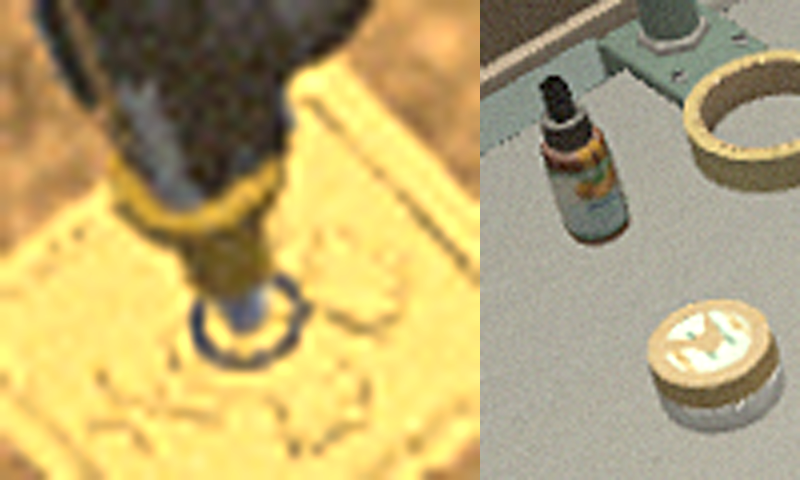

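The nose is pressed in the middle of the ring (crop (245,320), ring centre (250,320)), and the tin stands upright at (715,360). The force says about 4.2 mm, so I'll add 0.5 mm and hand in.

Scaled: 0.0006 m is 0.012.

```bash
echo '[[0.01,[0,0,0.012],[0,0,0]],[0.01,[0,0,0],[0,0,0]],[0.01,[0,0,0],[0,0,0]],[0.01,[0,0,0],[0,0,0]],[0.01,[0,0,0],[0,0,0]]]' | python3 inch.py; python3 f.py; for i in 1 2 3 4 5; do echo '[[0.01,[0,0,0],[0,0,0]]]' | python3 inch.py|egrep 'wrist'; done; python3 -c "
from rig import env, telemetry, snapshot
print(env.hand_in())"
```

```text
t: 20.85
tcp_pos: [0.5854, -0.0736, 0.1174]
ee_rot: [0.02, 0.98, -0.139, 0.139]
wrist_force: [-0.3, -0.2, 2.5]
opening: 0.0171
grip_force: 68.7
Fn 2.48
t 20.85 tcp [ 0.5854 -0.0736  0.1174] rotvec [-0.     -0.001  -0.0002] shift after [-0.0009 -0.0006 -0.0054] shift now [-0.0009 -0.0006 -0.0054] F [-0.3 -0.2  2.5]
wrist_force: [0.0, -0.2, 3.5]
wrist_force: [-0.3, -0.8, 3.3]
wrist_force: [-0.1, 0.4, 3.6]
wrist_force: [-0.0, 0.1, 1.9]
wrist_force: [-0.2, -0.2, 3.3]
the job is handed in; nothing more can be done
None
```

I handed the job in at about 21 s: the tin stands upright on the bare tabletop, and the arm is still holding the punch square to the board, its nose inside the inked ring and pushed in about 5 mm (estimated from wrist force and travel); the hand-in gave no verdict.

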